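# Find the key for the dosing box's cam lock

### The arm

A 7-joint arm with a two-finger parallel gripper is mounted at the origin on the work surface. World frame = base frame: x ahead of the robot, y to its left, z up, the work surface at z = 0. Lengths are in m, angles in rad, forces in N, time in s.
With the tool pointing down it reaches from about 0.4 to 0.85 m from the base axis. Payload 10.4 kg.
Tool frame: the origin (TCP) lies at the very end of the fingers, on their centre line; the grasp point (between the pads) lies 19 mm behind it; z points along the fingers, y is the direction in which the jaws open and shut (so a half turn about z gives the same grasp; the last joint's range is limited). The gripper opens to 87 mm and grips with 3 to 60 N. Pads are 19 mm wide; open, the fingers measure 117 mm over their backs; the gripper's body (75 mm by 190 mm) begins 51 mm behind the grasp point.
Start: joints at [-1.313, 0.332, -0.065, 1.46, 0.022, 1.35, -0.088], TCP at [0.173, 0.601, 0.223] pointing down, gripper open.
Joint ranges: [-2.6, 2.6], [-0.5, 2.12], [-1.47, 1.34], [0.16, 2.42], [-1.27, 4.41], [0.06, 2.06], [-2.6, 2.6]. Speed limits (rad/s): [2.22, 2.22, 2.79, 2.79, 3.14, 3.14, 3.14].

### API

Orientations are given as a unit quaternion [x, y, z, w].
In Python, from bench import r, eyes, job gives the robot as it stands. The module is installed in compiled form; this text tells all that it offers.
- The arm moves only by the tool play_rows, never from a script. Its argument "motion" is a list of rows, each a list of 7 numbers: the shift along the tool's x, y, z as a fraction of full scale, then the turn, a rotation vector about the tool's x, y, z as a fraction of full scale, then the opening in per cent of the stroke, from 0 (shut) to 100 (fully open). A call has 1 to 5 rows; each row is the pose to reach, as a shift and turn from the pose commanded when the call began, along the tool's axes at that moment; what a row does not reach only later rows make up. Full scale, the value 1, is 0.2 m for a shift and 90 degrees for a turn. A row lasts 1/8 s, in which the tool goes at most 62.5 mm and 10.7 degrees, less where a joint would pass 70% of its speed; a pose out of reach is approached as far as the arm can. A call with a number of a shift or a turn outside -1 to 1 is refused whole. A call with a gripper value outside its range is refused whole. The fingers move at their own pace and stop on an object; "squeeze" is the grip in N (left out, the last holds). Time passes only in rows, so rows that repeat a pose let the fingers close. It gives the time, the measured TCP pose, the force and the opening at its end, in the units of the state.
- r.read_state(): the state, without advancing time (a new reading comes with each control period).
- eyes.camera(name): name is "side" or "top"; returns a dict with "image" (400x640x3 uint8, red, green, blue), "mtx" (3x3 intrinsics, pixels), "R" (3x3) and "t" (3): a world point X has camera coordinates R X + t. Camera axes: x right, y down, z forward; pixel columns grow to the right and rows downward; lengths in m; the calibration is good to about 2 mm. A picture is of the moment at which its call begins. There is no depth.
- job.close_job(): hands the job in, once; it reports no verdict.
Trained networks look in a picture, given as the dict that the camera call returned (one of the last four; its "shot" number tells which), for a name from the list of things; names that differ only in an ending like _2 or _b are one class to them, and where a whole thing is asked for, a point or a joint stands for the part that bears it (a point fixed in the world has none). Each returns a list of dicts, best first, with "p" (0 to 1); they miss things now and then, are a little off and sometimes report something else, mostly with a low value. They report only what shows in the picture. A call takes as long as a camera call. They do not tell look-alikes from the thing itself.
- eyes.regions_of(picture, label): "region" (400x640 bool, what is visible of it) and "xy" ([column, row] in pixels, amid what is visible of it).
- eyes.landmark_of(picture, label): "xy" ([column, row] in pixels: a listed point, or the origin of a listed thing).
The state is a dict: "time": time; "joint_positions": joint angles; "joint_vel": joint speeds; "joint_torque": joint torques, N m; "ee_pos": TCP position; "eef_rot": TCP orientation; "ft_force": force on the tool from outside, world axes, zero at the start; "torque": the same for the moment, N m; "width": finger opening in m.
Only numpy, scipy, OpenCV 4.12 (cv2) and the standard library are available. Lean on these libraries where they do the work, as an engineer would, in place of code of your own. Each camera call takes 0.05 s, during which the arm holds its last target. There are 200 camera calls.

### The job

One of the two keys in the wooden stand works the cam lock on top of the grey dosing box; the other is an uncut blank that only spins in it. Push the right key fully home in the lock, turn it anticlockwise until the red latch tongue has swung well clear of its keeper (about 60 degrees), then pull the key out and set it aside, bit down, in the low grey pot, which stays standing. Leave the other key in its place in the stand, or put it back there if you have tried it.

Things in the scene. Friction and masses are not known exactly. Their poses are not given: they have to be found in the camera images.
- red_key_mid (a point): Middle of the red-headed key, 99 mm long, upright, bit down, z up. From the tip, 50 mm below: flat steel bit 34 mm long, 36 (own x) x 10 mm (own y), lower edge round; shoulder disc 54 mm across, 5 mm thick, underside 16 mm below this point; 14 mm stem; red head to pinch across y: 42 (x) x 14 (y) x 40 mm high, its centre 29 mm above this point. 110 g.
- blue_key_mid (a point): Middle of the blue-headed key: same head, shoulder and axes as the red one, but its bit is a plain round pin of 12 mm. Both keys hang by their shoulders, 110 mm apart, in a fixed wooden stand (75 x 200 mm, 55 mm high); they may swap pockets.
- lock (a point): Centre of the lock's slot, at the top face of its brass barrel (72 mm across), 100 mm above the table, on the grey dosing box (fixed, 240 x 220 mm, 90 mm high). z up; x along the slot, turning with it. Slot 46 (x) x 18 (y) mm, 40 deep. Key home: shoulder on the barrel, key's middle 16 mm above this point. A keeper 60 mm from the axis rises to 113 mm.
- latch (a joint): Turn of the barrel with its red latch tongue (rad): 0 locked, tongue under the keeper; grows anticlockwise seen from above; stop at 1.05, open. Starts at 0 to 0.12. Stays where left; friction 0.12 N m. A flat bit has about 13 degrees of play in the slot before the barrel follows.
- pot_rim (a point): Centre of the mouth of the low round grey pot, at its rim 48 mm above the table. 96 mm across the rim, walls 4 mm, inner floor about 5 mm above the table, loose, 450 g. z up. A key let go in it stands or leans in it.
There are look-alikes about, which are no part of the job. What is shaped like the part that bears red_key_mid but turquoise or yellow is not meant.

How it is judged:
By the outcome, as a careful person would: the job done as asked, in the order asked, and still so for the second after the job is handed in, with the robot touching nothing.
It also fails if it takes over 58 s, if anything falls off the work surface, if the arm or the gripper's body presses on something with over 40 N, if the wrist force passes 120 N, or if a joint passes its speed limit or range.

## Working session

There is one attempt and no reset: what is moved stays moved. The work goes in short steps, Python scripts to look and compute and a tool call to move; the robot and the scene stay as the last step left them, time stands still between calls to the robot, and variables do not carry over. Pictures are saved under pics/ and viewed, about 8 in all and at most 12, crops included, and the job is handed in when it is done.

Besides the shell and the picture viewer there is one more tool, called after "Call:" as name([rows], argument=value, ...), one row to a line, values as JSON. play_rows: Moves the arm, as the interface text tells. Shift numbers are shares of 0.2 m and turn numbers shares of 90 degrees, none past 1 either way. Its arguments: {"type":"object","properties":{"motion":{"type":"array","items":{"type":"array","items":{"type":"number"}}},"squeeze":{"type":"number"}},"required":["motion"]}

```bash
mkdir -p pics
cat > h.py <<'E'
import numpy as np, cv2
from bench import r, eyes, job
from scipy.spatial.transform import Rotation as R
def shot(n,f=None):
    p=eyes.camera(n)
    if f: cv2.imwrite('pics/'+f,p['image'][:,:,::-1])
    return p
def ray(p,uv):
    d=np.linalg.inv(p['mtx'])@[uv[0],uv[1],1]; return -p['R'].T@p['t'], p['R'].T@d
def atz(p,uv,z):
    o,d=ray(p,uv); return o+d*(z-o[2])/d[2]
def tri(a,ua,b,ub):
    o,d=ray(a,ua);q,e=ray(b,ub);d/=np.linalg.norm(d);e/=np.linalg.norm(e)
    s=np.linalg.lstsq(np.c_[d,-e],q-o,rcond=None)[0]
    x,y=o+s[0]*d,q+s[1]*e; return (x+y)/2,np.linalg.norm(x-y)
def proj(p,X):
    c=p['mtx']@(p['R']@np.array(X)+p['t']); return c[:2]/c[2]
def move(tgt,yaw_deg=0):
    "fractions for shift to world tgt, from measured pose"
    s=r.read_state(); q=R.from_quat(s['eef_rot'])
    return q.inv().apply(np.array(tgt)-s['ee_pos'])/.2
E
cat > a.py <<'E'
from h import *
np.set_printoptions(precision=4,suppress=True)
a=shot('top','top.png');b=shot('side','side.png')
for l in ['red_key_mid','blue_key_mid','lock','latch','pot_rim']:
    for n,p in (('top',a),('side',b)):
        print(l,n,[(np.round(d['xy'],1),round(d['p'],2)) for d in eyes.landmark_of(p,l)], [(np.round(d['xy'],0),round(d['p'],2)) for d in eyes.regions_of(p,l)])
s=r.read_state();print(s['ee_pos'],R.from_quat(s['eef_rot']).as_matrix(),s['width'])
for p in(a,b):print(-p['R'].T@p['t'],p['R'][2])
E
python3 a.py
```

```text
red_key_mid top [(array([210.7, 260.5]), 0.87), (array([263.1, 209.7]), 0.79), (array([254. , 254.9]), 0.78), (array([293.7, 248.4]), 0.61)] [(array([263., 208.]), 0.9), (array([307., 207.]), 0.9), (array([256., 252.]), 0.8), (array([211., 261.]), 0.75), (array([294., 249.]), 0.61)]
red_key_mid side [(array([222.3, 206.6]), 0.96), (array([251.5, 236.8]), 0.76), (array([194.1, 182.8]), 0.75), (array([273. , 188.1]), 0.74), (array([311., 227.]), 0.7)] [(array([221., 208.]), 0.97), (array([249., 240.]), 0.81), (array([270., 189.]), 0.73), (array([192., 183.]), 0.73), (array([310., 226.]), 0.56)]
blue_key_mid top [(array([216.5, 208.6]), 0.92)] [(array([216., 208.]), 0.9)]
blue_key_mid side [(array([245.4, 154.3]), 0.63)] [(array([246., 153.]), 0.66)]
lock top [(array([427.9, 164.5]), 0.94)] [(array([426., 166.]), 0.86)]
lock side [(array([468.8, 299. ]), 0.55)] [(array([464., 302.]), 0.69)]Traceback (most recent call last):
  File "a.py", line 6, in <module>
    print(l,n,[(np.round(d['xy'],1),round(d['p'],2)) for d in eyes.landmark_of(p,l)], [(np.round(d['xy'],0),round(d['p'],2)) for d in eyes.regions_of(p,l)])
                                                              ~~~~~~~~~~~~~~~~^^^^^
ValueError: it knows: blue_key_mid, lock, pot_rim, red_key_mid
```

```bash
sed -i "s/'latch',//; s/\['red_key_mid','blue_key_mid','lock',/['lock',/" a.py; python3 a.py
```

```text
lock top [(array([426.5, 161.9]), 0.89)] [(array([427., 167.]), 0.57)]
lock side [(array([469.1, 296.5]), 0.73)] [(array([463., 302.]), 0.97)]
pot_rim top [(array([243.9, 137.8]), 0.93)] [(array([245., 137.]), 0.86)]
pot_rim side [(array([331.5, 149.1]), 0.77)] []
[0.1732 0.6005 0.2226] [[-0.9608  0.2772  0.    ]
 [ 0.2772  0.9608  0.0001]
 [ 0.      0.0001 -1.    ]] 0.08709469262751782
[0.4369 0.0389 0.9465] [ 0.067  -0.0137 -0.9977]
[ 0.2343 -0.2964  0.5917] [ 0.4137  0.5177 -0.7489]
```

View pics/top.png

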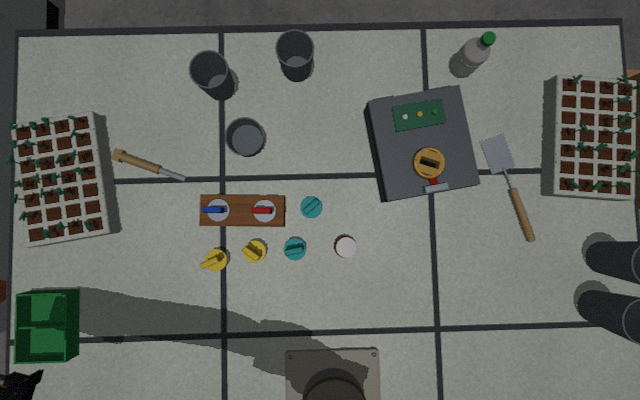

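View pics/side.png

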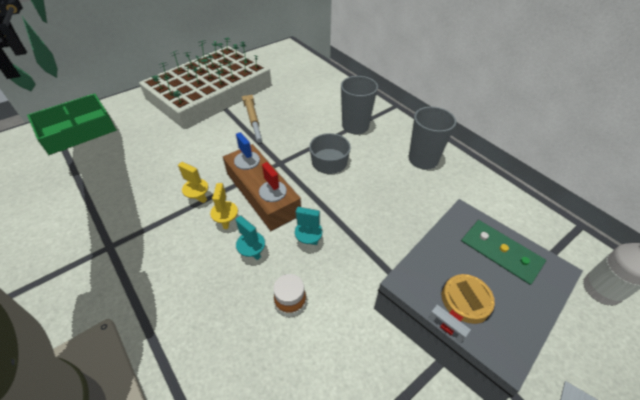

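The top view shows the red key in the stand at (263,210) and the blue one at (216,209). The look-alikes are yellow at (214,260) and (255,252), and turquoise at (294,248) and (311,207). The lock is at (428,163) and the pot at (245,138). I choose red: it is in the stand and has the flat bit. Next I measure yaws and check a crop.

```bash
cat > b.py <<'E'
from h import *
np.set_printoptions(precision=4,suppress=True)
a=shot('top');b=shot('side')
def best(p,l,near):
    c=[d for d in eyes.landmark_of(p,l) if np.hypot(*(np.array(d['xy'])-near))<15]
    return c[0]['xy'] if c else None
for l,n1,n2 in [('red_key_mid',(263,210),(272,188)),('blue_key_mid',(216,209),(245,154)),('lock',(428,163),(469,297)),('pot_rim',(244,138),(331,149))]:
    u,v=best(a,l,n1),best(b,l,n2); print(l,u,v, tri(a,u,b,v) if u is not None and v is not None else None)
    z={'r':.071,'b':.071,'l':.1,'p':.048}[l[0]]
    if u is not None: print('  top@z',atz(a,u,z))
    if v is not None: print('  side@z',atz(b,v,z))
im=a['image'].astype(int);sd=b['image'].astype(int)
def minr(p,m,z,lab):
    ys,xs=np.nonzero(m); P=np.array([atz(p,(x,y),z)[:2] for x,y in zip(xs,ys)])
    print(lab,len(xs),cv2.minAreaRect((P*1000).astype(np.float32)),P.mean(0), 'pca',np.degrees(np.arctan2(*np.linalg.eigh(np.cov(P.T))[1][::-1,1])))
def box(m,x0,x1,y0,y1):
    o=np.zeros_like(m);o[y0:y1,x0:x1]=m[y0:y1,x0:x1];return o
red=(im[...,0]>1.8*im[...,1])&(im[...,0]>90)&(im[...,2]<.6*im[...,0])
minr(a,box(red,245,282,195,225),.115,'redhead')
br=(im[...,0]>1.5*im[...,2])&(im[...,0]>120)
for nm,p,I in(('top',a,im),('side',b,sd)):
    gold=(I[...,0]>1.6*I[...,2])&(I[...,0]>150)&(I[...,1]>.45*I[...,0])
    w=(410,450,143,182) if nm=='top' else (440,500,270,325)
    g=box(gold,*w).astype(np.uint8)
    c=max(cv2.findContours(g,0,2)[0],key=cv2.contourArea)
    f=np.zeros_like(g);cv2.drawContours(f,[cv2.convexHull(c)],-1,1,-1)
    h=cv2.erode(f,np.ones((5,5)))&(I.sum(2)<(220 if nm=='top' else 260))
    minr(p,f,.1,nm+' barrel');minr(p,h,.098,nm+' slot')
big=np.hstack([cv2.resize(im[130:195,395:465].astype(np.uint8),None,fx=5.5,fy=5.5,interpolation=2),cv2.resize(im[180:245,195:265+5].astype(np.uint8),(385,357),interpolation=2)])
cv2.imwrite('pics/crop.png',big[:,:,::-1])
c2=cv2.resize(sd[120:215,210:310].astype(np.uint8),(400,380),interpolation=2);c3=cv2.resize(sd[260:355,420:520].astype(np.uint8),(400,380),interpolation=2)
cv2.imwrite('pics/crop2.png',np.hstack([c2,c3])[:,:,::-1])
E
python3 b.py
```

```text
red_key_mid [260.3, 209.2] [274.1, 188.0] (array([0.4648, 0.1608, 0.0544]), np.float64(0.008617284984799701))
  top@z [0.4606 0.1607 0.071 ]
  side@z [0.4612 0.1445 0.071 ]
blue_key_mid [216.1, 207.9] [246.1, 155.2] (array([0.4668, 0.2647, 0.0676]), np.float64(0.0005332208109383331))
  top@z [0.4665 0.2639 0.071 ]
  side@z [0.4656 0.2609 0.071 ]
lock [427.0, 162.1] [467.8, 298.6] (array([ 0.5609, -0.2335,  0.086 ]), np.float64(0.004126041639762082))
  top@z [ 0.5575 -0.2274  0.1   ]
  side@z [ 0.5535 -0.2367  0.1   ]
pot_rim [245.3, 133.3] [330.7, 145.8] (array([0.6466, 0.1977, 0.0475]), np.float64(0.0015117062047488472))
  top@z [0.6471 0.1972 0.048 ]
  side@z [0.6455 0.1976 0.048 ]
redhead 96 ((458.7412109375, 154.1660614013672), (37.88707733154297, 11.121733665466309), 88.4300765991211) [0.4581 0.1548] pca 86.61736664489021
top barrel 4 ((553.8145751953125, -200.74114990234375), (4.856823921203613, 1.6485140323638916), 42.82483673095703) [ 0.5538 -0.2007] pca -150.8247623958219Traceback (most recent call last):
  File "b.py", line 28, in <module>
    minr(p,f,.1,nm+' barrel');minr(p,h,.098,nm+' slot')
                              ~~~~^^^^^^^^^^^^^^^^^^^^^
  File "b.py", line 15, in minr
    print(lab,len(xs),cv2.minAreaRect((P*1000).astype(np.float32)),P.mean(0), 'pca',np.degrees(np.arctan2(*np.linalg.eigh(np.cov(P.T))[1][::-1,1])))
                      ~~~~~~~~~~~~~~~^^^^^^^^^^^^^^^^^^^^^^^^^^^^^
cv2.error: OpenCV(4.12.0) /io/opencv/modules/imgproc/src/convhull.cpp:143: error: (-215:Assertion failed) total >= 0 && (depth == CV_32F || depth == CV_32S) in function 'convexHull'
```

```bash
python3 - <<'E'
s=open('b.py').read()
i=s.index("for nm,p,I"); j=s.index("big=")
new='''
for nm,p,I in(('top',a,im),('side',b,sd)):
    H=cv2.cvtColor(p['image'],cv2.COLOR_RGB2HSV).astype(int)
    gold=(H[...,0]>8)&(H[...,0]<30)&(H[...,1]>100)&(H[...,2]>110)
    w=(405,452,140,188) if nm=='top' else (435,502,265,330)
    g=box(gold,*w).astype(np.uint8)
    c=max(cv2.findContours(g,0,2)[0],key=cv2.contourArea)
    f=np.zeros_like(g);cv2.drawContours(f,[cv2.convexHull(c)],-1,1,-1)
    h=(cv2.erode(f,np.ones((7,7)))>0)&(g==0)
    minr(p,f,.1,nm+' barrel');minr(p,h,.098,nm+' slot')
    print(p['image'][298 if nm=='side' else 163, (450 if nm=='side' else 412):(490 if nm=='side' else 446):3].tolist())
    box_=(H[...,1]<70)&(I.sum(2)<330)&(I.sum(2)>150)
for l,z in(('pot_rim',.048),):
  for nm,p in(('top',a),('side',b)):
    for d in eyes.regions_of(p,l)[:1]: minr(p,d['region'],z,nm+' '+l)
'''
open('b.py','w').write(s[:i]+s[j:]+new)
E
python3 b.py
```

```text
red_key_mid [264.7, 208.5] [271.1, 188.7] (array([0.4606, 0.1523, 0.0629]), np.float64(0.0037348331588985934))
  top@z [0.462  0.1504 0.071 ]
  side@z [0.4555 0.1464 0.071 ]
blue_key_mid [215.8, 209.4] [244.6, 154.4] (array([0.4634, 0.2641, 0.0721]), np.float64(0.0009847243946570828))
  top@z [0.463  0.2647 0.071 ]
  side@z [0.4643 0.2651 0.071 ]
lock [426.3, 161.0] [467.1, 298.5] (array([ 0.5637, -0.2328,  0.0816]), np.float64(0.002607485814134045))
  top@z [ 0.5601 -0.226   0.1   ]
  side@z [ 0.5528 -0.2359  0.1   ]
pot_rim [246.4, 135.6] [330.4, 146.5] (array([0.6411, 0.1939, 0.0507]), np.float64(0.0008335288816382567))
  top@z [0.6414 0.1946 0.048 ]
  side@z [0.6435 0.1961 0.048 ]
redhead 91 ((458.7392883300781, 154.1532745361328), (37.86139678955078, 11.118570327758789), 88.4300765991211) [0.4577 0.1544] pca 87.82899658058633Traceback (most recent call last):
  File "b.py", line 21, in <module>
    big=np.hstack([cv2.resize(im[130:195,395:465].astype(np.uint8),None,fx=5.5,fy=5.5,interpolation=2),cv2.resize(im[180:245,195:265+5].astype(np.uint8),(385,357),interpolation=2)])
    return _nx.concatenate(arrs, 1, dtype=dtype, casting=casting)
           ~~~~~~~~~~~~~~~^^^^^^^^^^^^^^^^^^^^^^^^^^^^^^^^^^^^^^^
ValueError: all the input array dimensions except for the concatenation axis must match exactly, but along dimension 0, the array at index 0 has size 358 and the array at index 1 has size 357
```

```bash
sed -i 's/None,fx=5.5,fy=5.5/(385,357)/; s/195:265+5/225:295/' b.py; python3 b.py | tail -n 8
```

```text
top barrel 735 ((556.572021484375, -232.07337951660156), (69.49541473388672, 67.16902923583984), 88.49411010742188) [ 0.5569 -0.2321] pca 65.96398592339114
top slot 164 ((549.5327758789062, -230.39447021484375), (46.3867073059082, 36.180938720703125), 71.64486694335938) [ 0.5575 -0.2333] pca 69.72511959703483
[[57, 49, 33], [150, 119, 57], [134, 104, 54], [26, 24, 21], [18, 23, 25], [11, 13, 11], [22, 22, 23], [29, 25, 12], [56, 45, 23], [87, 69, 37], [132, 106, 57], [79, 74, 71]]
side barrel 1915 ((556.7266235351562, -235.70433044433594), (75.50218963623047, 72.51193237304688), 52.47536849975586) [ 0.5554 -0.2362] pca -159.21570531589583
side slot 244 ((560.3818969726562, -234.36590576171875), (40.780513763427734, 14.675416946411133), 71.27538299560547) [ 0.56   -0.2356] pca 69.75307915875342
[[144, 115, 59], [183, 146, 75], [190, 152, 78], [190, 152, 77], [189, 152, 77], [121, 98, 53], [106, 85, 43], [107, 85, 44], [103, 82, 42], [135, 107, 55], [187, 149, 76], [188, 149, 77], [187, 149, 77], [185, 148, 76]]
top pot_rim 424 ((462.1848449707031, 267.2054138183594), (53.67380142211914, 56.300758361816406), 36.84621810913086) [0.4633 0.2682] pca 87.42382471370273
side pot_rim 1405 ((631.7994995117188, 181.6506805419922), (134.92971801757812, 91.88819122314453), 53.075923919677734) [0.6301 0.1813] pca 50.91364422119077
```

View pics/crop.png

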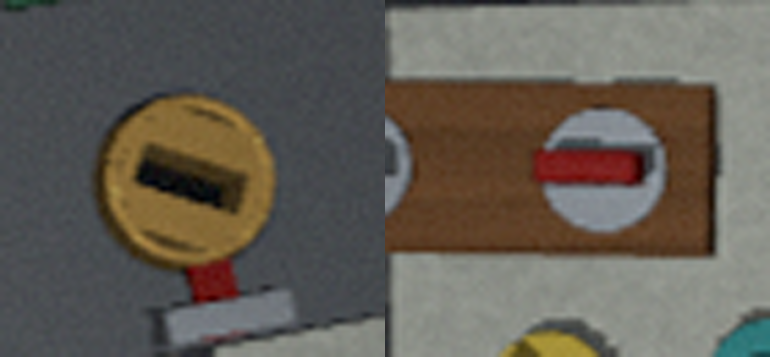

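View pics/crop2.png

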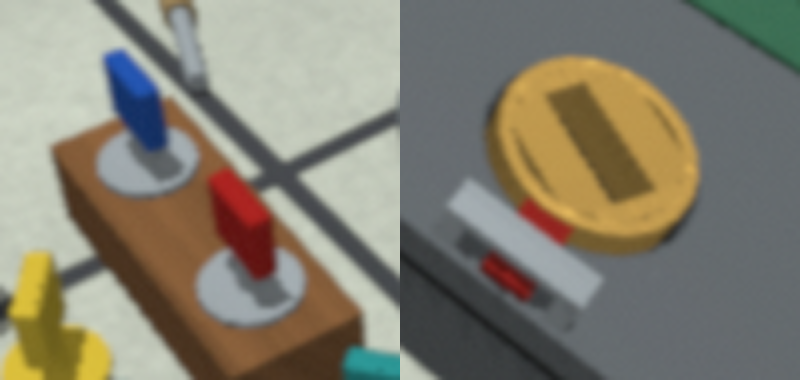

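The crops show the red key's flat head along the stand, with its disc centred at about (264.6,210.9) in the top view. The slot lies at about 70° in world yaw, and the red tongue points at the keeper.

Call:
play_rows([
  [-0.2,-0.18,0,0,0,0.085,100],
  [-0.4,-0.35,0,0,0,0.17,100],
  [-0.6,-0.53,0,0,0,0.25,100],
  [-0.8,-0.7,0,0,0,0.34,100],
  [-1,-0.87,0,0,0,0.42,100],
], squeeze=30)

```text
time: 3.42
ee_pos: [0.318, 0.3764, 0.2228]
eef_rot: [0.455, 0.89, 0.0, -0.0]
ft_force: [1.5, -0.2, 0.1]
width: 0.087
```

```bash
cat > go.py <<'E'
import sys
from h import *
np.set_printoptions(precision=4,suppress=True)
t=np.array(list(map(float,sys.argv[1:4])));yaw=float(sys.argv[4]) # TCP target, world yaw of tool x
s=r.read_state();q=R.from_quat(s['eef_rot']);tg=R.from_matrix(np.array([[np.cos(np.radians(yaw)),np.sin(np.radians(yaw)),0],[np.sin(np.radians(yaw)),-np.cos(np.radians(yaw)),0],[0,0,-1]]))
print('t',s['time'],'pos',s['ee_pos'],'yaw',np.degrees(np.arctan2(*q.as_matrix()[1::-1,0])),'w',s['width'],'F',s['ft_force'],'T',s['torque'],'j',s['joint_positions'])
print('shift',q.inv().apply(t-s['ee_pos'])/.2,'turn',(q.inv()*tg).as_rotvec()/(np.pi/2))
E
python3 go.py .459 .154 .16 88
python3 -c "
from h import *
a=shot('top');print(atz(a,(264.6,210.9),.06),proj(a,(.459,.154,.06)))
m=[(p['p'],p['xy'],(lambda Y,X:(X.min(),X.max(),Y.min(),Y.max()))(*np.nonzero(p['region']))) for p in eyes.regions_of(a,'pot_rim')];print(m)
P=a['image'].astype(int).sum(2);print(P[138,215:275].tolist(),P[105:165,245].tolist())"
```

```text
t 3.425 pos [0.318  0.3764 0.2228] yaw 125.85815951406168 w 0.08697962089171125 F [ 1.4977 -0.2217  0.0573] T [ 0.0068 -0.0567 -0.0207] j [-1.0914  0.0354  0.1328  1.8084 -0.0051  1.2973 -0.3314]
shift [-1.3145 -0.0802  0.3132] turn [ 0.0003 -0.0004  0.4206]
[0.45659871 0.15213889 0.06      ] [263.79627068 209.9090161 ]
[]
[419, 436, 436, 391, 260, 127, 142, 144, 125, 158, 240, 196, 112, 125, 116, 100, 134, 203, 249, 250, 255, 250, 247, 248, 246, 241, 248, 253, 255, 261, 250, 242, 253, 258, 262, 258, 251, 250, 238, 251, 253, 264, 266, 260, 252, 257, 249, 259, 201, 181, 233, 345, 412, 417, 431, 434, 431, 427, 434, 426] [412, 425, 426, 417, 408, 406, 408, 420, 427, 430, 441, 426, 304, 184, 119, 128, 142, 132, 147, 146, 243, 246, 256, 259, 255, 256, 258, 258, 252, 245, 242, 258, 254, 250, 260, 251, 258, 257, 251, 238, 250, 247, 253, 264, 252, 244, 258, 258, 218, 253, 168, 119, 398, 424, 418, 434, 423, 423, 416, 413]
```

Call:
play_rows([
  [-0.3,-0.02,0,0,0,0.1,100],
  [-0.6,-0.04,0.05,0,0,0.2,100],
  [-0.9,-0.06,0.1,0,0,0.3,100],
  [-1,-0.08,0.1,0,0,0.42,100],
  [-1,-0.08,0.1,0,0,0.42,100],
])

```text
time: 4.15
ee_pos: [0.4226, 0.206, 0.2027]
eef_rot: [0.718, 0.696, 0.0, -0.0]
ft_force: [-0.1, 0.1, -0.4]
width: 0.0873
```

```bash
python3 go.py .458 .153 .083 88
```

```text
t 4.15 pos [0.4226 0.206  0.2027] yaw 88.20020375624578 w 0.0873136463556041 F [-0.1391  0.0579 -0.4422] T [-0.0525  0.0255  0.035 ] j [-0.8837 -0.0121  0.3331  1.8978  0.004   1.2548 -0.5833]
shift [-0.2596  0.1848  0.5985] turn [ 0.0001 -0.0002  0.0022]
```

Call:
play_rows([
  [-0.26,0.185,0.1,0,0,0,100],
  [-0.26,0.185,0.25,0,0,0,100],
  [-0.26,0.185,0.45,0,0,0,100],
  [-0.26,0.185,0.6,0,0,0,100],
  [-0.26,0.185,0.6,0,0,0,100],
])

```text
time: 4.78
ee_pos: [0.4557, 0.1549, 0.081]
eef_rot: [0.715, 0.699, -0.002, -0.001]
ft_force: [0.0, -0.1, 0.9]
width: 0.0871
```

```bash
python3 go.py .458 .153 .083 88
python3 - <<'E'
from h import *
b=shot('side');cv2.imwrite('pics/g.png',cv2.resize(b['image'][100:260,180:380],(800,600),interpolation=2)[:,:,::-1])
E
```

```text
t 4.775 pos [0.4557 0.1549 0.081 ] yaw 88.6393622112104 w 0.08714297455432264 F [ 0.0321 -0.0914  0.9294] T [-0.0425 -0.0068 -0.0513] j [-0.799   0.1567  0.4067  2.0113 -0.0735  0.9913 -0.3799]
shift [-0.0091  0.0114 -0.0102] turn [-0.0022  0.0012  0.0071]
```

View pics/g.png

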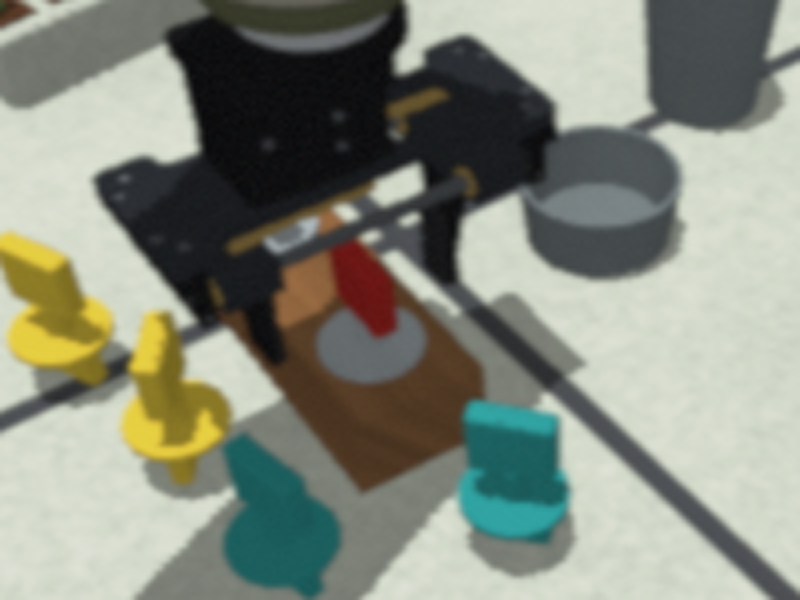

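The open jaws straddle the red head, with nothing else between them. I close them now.

Call:
play_rows([
  [0,0,0,0,0,0,0],
  [0,0,0,0,0,0,0],
  [0,0,0,0,0,0,0],
  [0,0,0,0,0,0,0],
  [0,0,0,0,0,0,0],
], squeeze=40)

```text
time: 5.45
ee_pos: [0.4576, 0.1539, 0.0826]
eef_rot: [0.717, 0.697, 0.0, -0.0]
ft_force: [0.8, 0.1, 0.5]
width: 0.045
```

```bash
python3 go.py .458 .153 .21 88
```

```text
t 5.45 pos [0.4576 0.1539 0.0826] yaw 88.31418686078553 w 0.0450486661038094 F [0.7671 0.102  0.5494] T [-0.0996  0.0278  0.0435] j [-0.7976  0.1542  0.4089  2.01   -0.0732  0.991  -0.3824]
shift [-0.0043  0.0023 -0.6369] turn [ 0.0001 -0.0001  0.0035]
```

Call:
play_rows([
  [0,0,0,0,0,0,0],
  [0,0,0,0,0,0,0],
  [0,0,0,0,0,0,0],
  [0,0,0,0,0,0,0],
  [0,0,0,0,0,0,0],
])

```text
time: 6.08
ee_pos: [0.4576, 0.1539, 0.0825]
eef_rot: [0.717, 0.697, 0.0, 0.0]
ft_force: [-0.3, 0.3, 0.5]
width: 0.0135
```

Call:
play_rows([
  [0,0,0,0,0,0,0],
  [0,0,0,0,0,0,0],
])

```text
time: 6.32
ee_pos: [0.4576, 0.1539, 0.0826]
eef_rot: [0.717, 0.697, 0.0, -0.0]
ft_force: [-0.1, -0.4, -0.2]
width: 0.014
```

```bash
python3 go.py .458 .153 .21 88
```

```text
t 6.325 pos [0.4576 0.1539 0.0826] yaw 88.31090978438895 w 0.013955942622329123 F [-0.0741 -0.3604 -0.166 ] T [-0.0839  0.017  -0.0302] j [-0.7977  0.1544  0.4089  2.01   -0.0733  0.9909 -0.3824]
shift [-0.0043  0.0024 -0.6372] turn [ 0.     -0.0001  0.0035]
```

Call:
play_rows([
  [0,0,-0.15,0,0,0,0],
  [0,0,-0.35,0,0,0,0],
  [0,0,-0.6,0,0,0,0],
  [0,0,-0.7,0,0,0,0],
  [0,0,-0.7,0,0,0,0],
])

```text
time: 6.95
ee_pos: [0.4581, 0.1542, 0.2236]
eef_rot: [0.717, 0.697, 0.001, 0.0]
ft_force: [0.5, 0.3, -2.2]
width: 0.0136
```

```bash
python3 go.py .557 -.235 .21 70.5
cat > c.py <<'E'
from h import *
np.set_printoptions(precision=4,suppress=True)
# top-view head position vs TCP, to catch offset along the head; expects key held with head centre 19mm above TCP
a=shot('top');b=shot('side','lift.png')
for n,p in(('top',a),('side',b)):
    for d in eyes.regions_of(p,'red_key_mid')[:6]:
        m=d['region'];c=p['image'][m].mean(0);print(n,d['xy'],round(d['p'],2),c.round())
s=r.read_state()['ee_pos'];print('expected mid',proj(a,s-[0,0,.0116]),proj(b,s-[0,0,.0116]),'tip',proj(b,s-[0,0,.0616]))
E
python3 c.py
```

```text
t 6.95 pos [0.4581 0.1542 0.2236] yaw 88.31399960659401 w 0.01362743638346925 F [ 0.4667  0.3371 -2.2164] T [-0.1205 -0.0192 -0.0158] j [-0.8243 -0.0007  0.4091  1.8427 -0.0004  1.297  -0.4445]
shift [-1.9305  0.5514  0.0659] turn [ 0.0011 -0.0012  0.1979]
top [292.5, 247.4] 0.92 [23. 65. 65.]
top [306.8, 206.2] 0.64 [ 51. 120. 121.]
top [265.3, 206.9] 0.56 [73. 76. 80.]
side [191.7, 184.2] 0.92 [172. 153.  61.]
side [249.9, 239.1] 0.88 [37. 94. 92.]
side [307.5, 225.9] 0.86 [ 42. 122. 121.]
side [223.6, 207.1] 0.6 [174. 154.  55.]
expected mid [254.1398 209.3801] [261.5069 129.4699] tip [264.7691 152.0824]
```

Call:
play_rows([
  [-0.25,0.07,0,0,0,0.03,0],
  [-0.5,0.14,0,0,0,0.06,0],
  [-0.75,0.21,0,0,0,0.09,0],
  [-1,0.28,0,0,0,0.12,0],
])

```text
time: 7.65
ee_pos: [0.5073, -0.0493, 0.2216]
eef_rot: [0.78, 0.626, -0.001, -0.0]
ft_force: [0.2, 0.8, -1.0]
width: 0.0138
```

```bash
python3 go.py .557 -.235 .21 70.5
```

```text
t 7.65 pos [ 0.5073 -0.0493  0.2216] yaw 77.44002672217088 w 0.013839121669057763 F [ 0.1876  0.7637 -0.9924] T [-0.0987  0.0348  0.0112] j [-0.5952  0.069   0.6371  1.7909 -0.0424  1.2966 -0.1668]
shift [-0.8524  0.4444  0.0576] turn [-0.0007  0.0003  0.0771]
```

Call:
play_rows([
  [-0.25,0.13,0,0,0,0.03,0],
  [-0.5,0.26,0,0,0,0.06,0],
  [-0.75,0.38,0,0,0,0.077,0],
  [-0.85,0.444,0,0,0,0.077,0],
  [-0.85,0.444,0,0,0,0.077,0],
])

```text
time: 8.28
ee_pos: [0.5567, -0.235, 0.221]
eef_rot: [0.817, 0.576, -0.001, -0.0]
ft_force: [0.3, 0.3, -1.1]
width: 0.0136
```

```bash
python3 go.py .557 -.235 .18 70.5
python3 - <<'E'
from h import *
b=shot('side');a=shot('top')
cv2.imwrite('pics/l.png',np.hstack([cv2.resize(b['image'][190:350,390:550],(400,400),interpolation=2),cv2.resize(a['image'][110:210,380:480],(400,400),interpolation=2)])[:,:,::-1])
s=r.read_state()['ee_pos']; print('tip',proj(b,s-[0,0,.0616]),'head top',proj(b,s+[0,0,.037]),'lock',proj(b,(.557,-.235,.1)))
E
```

```text
t 8.275 pos [ 0.5567 -0.235   0.221 ] yaw 70.3839782240431 w 0.013550673830203195 F [ 0.3064  0.3395 -1.0812] T [-0.0568  0.0819  0.0073] j [-0.2845  0.3494  0.775   1.5549 -0.2462  1.341   0.1747]
shift [0.0009 0.002  0.2048] turn [-0.0014  0.0013 -0.0013]
tip [480.52296925 274.25893043] head top [509.33942872 230.46032796] lock [468.38177414 296.40877629]
```

View pics/l.png

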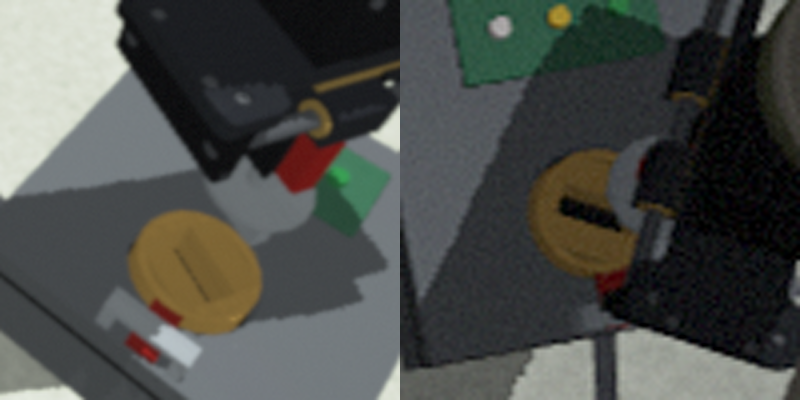

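Run:
```python
from h import *
s=r.read_state()
q=R.from_quat(s['eef_rot']);b=shot('side');a=shot('top')
print('t',s['time'])
for nm,z in(('head top',-.0374),('head bot',.0026),('disc top',.0226),('disc bot',.0276),('tip',.0616)):
    X=s['ee_pos']-[0,0,z]; print(nm,((proj(b,X)-[390,190])*2.5).round(),((proj(a,X)-[380,110])*4+[400,0]).round())
c=(s['ee_pos']-[0,0,.0251]);x=q.as_matrix()[:,0]
for k in(-1,1):
  print('disc x',((proj(b,c+k*.027*x)-[390,190])*2.5).round(),'headend',((proj(b,s['ee_pos']+k*.021*x)-[390,190])*2.5).round())
  y=q.as_matrix()[:,1];print('disc y',((proj(b,c+k*.027*y)-[390,190])*2.5).round())
big=cv2.resize(b['image'][215:310,440:550],(770,665),interpolation=2);cv2.imwrite('pics/l2.png',big[:600,:,::-1])
```

```text
t 8.375
head top [299. 101.] [702. 158.]
head bot [267. 149.] [671. 173.]
disc top [252. 172.] [657. 180.]
disc bot [249. 177.] [654. 181.]
tip [226. 211.] [631. 192.]
disc x [283. 219.] headend [296. 182.]
disc y [205. 188.]
disc x [219. 132.] headend [243. 113.]
disc y [295. 160.]
```

View pics/l2.png

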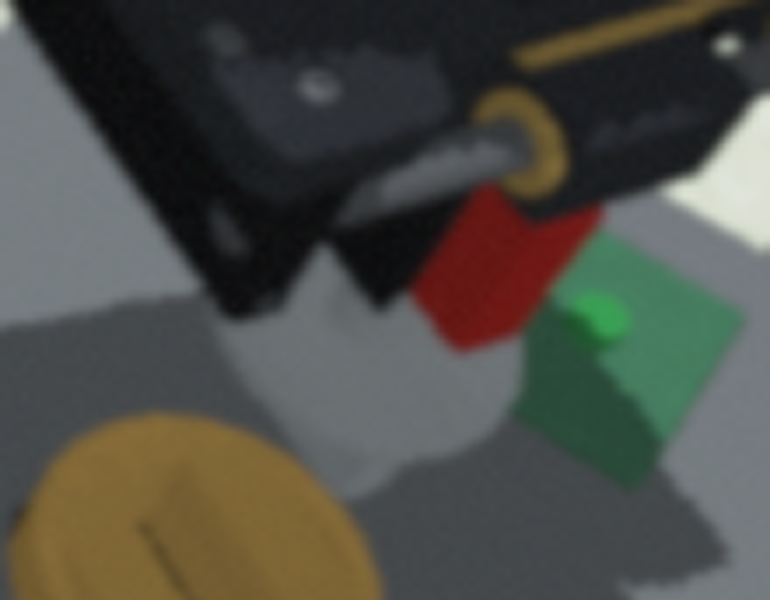

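Call:
play_rows([
  [0.006,0,0.15,0,0,0,0],
  [0.006,0,0.26,0,0,0,0],
  [0.006,0,0.3,0,0,0,0],
  [0.006,0,0.33,0,0,0,0],
  [0.006,0,0.35,0,0,0,0],
])

```text
time: 9.1
ee_pos: [0.5583, -0.2316, 0.1529]
eef_rot: [0.816, 0.578, 0.0, 0.0]
ft_force: [-2.1, -0.4, -1.5]
width: 0.0137
```

```bash
python3 go.py .557 -.234 .1276 70.5
```

```text
t 9.1 pos [ 0.5583 -0.2316  0.1529] yaw 70.60246888928108 w 0.013665256736823448 F [-2.114  -0.3764 -1.474 ] T [-0.0775  0.0574 -0.0359] j [-0.2699  0.4017  0.749   1.6431 -0.289   1.2102  0.2036]
shift [-0.0134 -0.0022  0.1265] turn [ 0.0005 -0.0002  0.0011]
```

Call:
play_rows([
  [0,0,0.03,0,0,0,0],
  [0,0,0.06,0,0,0,0],
  [0,0,0.09,0,0,0,0],
  [0,0,0.11,0,0,0,0],
  [0,0,0.12,0,0,0,0],
])

```text
time: 9.72
ee_pos: [0.5579, -0.2317, 0.1282]
eef_rot: [0.816, 0.578, -0.0, -0.0]
ft_force: [0.8, 0.0, -1.1]
width: 0.0138
```

```bash
python3 go.py .557 -.234 .1276 70.5
```

```text
t 9.725 pos [ 0.5579 -0.2317  0.1282] yaw 70.57915544387049 w 0.013773603348471976 F [ 0.7574  0.0375 -1.0769] T [-0.038   0.0619  0.031 ] j [-0.26    0.4266  0.7376  1.6689 -0.3075  1.1662  0.2167]
shift [-0.0121 -0.0003  0.0031] turn [-0.0002  0.      0.0009]
```

Call:
play_rows([
  [0,0,0.005,0,0,0,0],
  [0,0,0.01,0,0,0,0],
  [0,0,0.015,0,0,0,0],
  [0,0,0.015,0,0,0,0],
])

```text
time: 10.22
ee_pos: [0.5581, -0.2318, 0.1275]
eef_rot: [0.816, 0.578, 0.001, -0.0]
ft_force: [-8.5, 4.4, 17.5]
width: 0.0137
```

```bash
python3 go.py .557 -.234 .1276 70.5
python3 - <<'E'
from h import *
b=shot('side');cv2.imwrite('pics/in.png',cv2.resize(b['image'][230:350,420:540],(600,600),interpolation=2)[:,:,::-1])
E
```

```text
t 10.225 pos [ 0.5581 -0.2318  0.1275] yaw 70.57305905590387 w 0.013660169843237494 F [-8.4811  4.3689 17.5438] T [ 0.8346  1.9283 -0.0655] j [-0.2589  0.4272  0.7372  1.6698 -0.3095  1.1642  0.2184]
shift [-0.012  -0.0015 -0.0005] turn [ 0.0004 -0.0008  0.0008]
```

View pics/in.png

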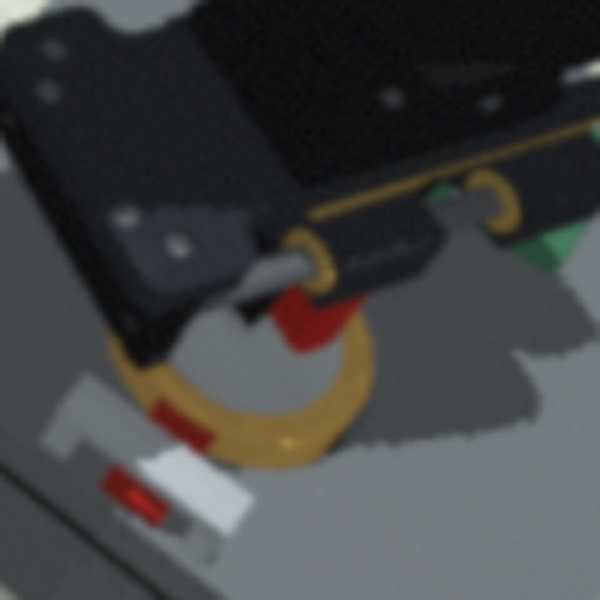

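The shoulder sits on the barrel with the TCP at 0.1275, which matches the expected home height, and 17 N pushes back. The tongue is still under the keeper. I ease off slightly and turn anticlockwise.

Call:
play_rows([
  [0,0,-0.009,0,0,-0.05,0],
  [-0.002,-0.002,-0.009,0,0,-0.13,0],
  [-0.004,-0.003,-0.009,0,0,-0.21,0],
  [-0.005,-0.005,-0.009,0,0,-0.29,0],
  [-0.006,-0.006,-0.009,0,0,-0.37,0],
])

```text
time: 10.9
ee_pos: [0.5583, -0.232, 0.128]
eef_rot: [0.615, 0.789, 0.001, 0.002]
ft_force: [6.2, 0.7, -2.8]
width: 0.0135
```

```bash
python3 go.py .556 -.2335 .1276 145
```

```text
t 10.9 pos [ 0.5583 -0.232   0.128 ] yaw 104.15897587854447 w 0.013456220611143939 F [ 6.2317  0.7299 -2.8261] T [ 0.1346 -1.5647 -0.1346] j [-0.1752  0.398   0.6223  1.6674 -0.2514  1.1533  0.7592]
shift [-0.0047 -0.0131  0.002 ] turn [ 0.0021  0.0014 -0.4538]
```

Call:
play_rows([
  [0,-0.002,0.006,0,0,-0.08,0],
  [-0.002,-0.004,0.006,0,0,-0.17,0],
  [-0.002,-0.006,0.006,0,0,-0.26,0],
  [-0.003,-0.008,0.006,0,0,-0.35,0],
  [-0.003,-0.009,0.006,0,0,-0.43,0],
])

```text
time: 11.52
ee_pos: [0.5573, -0.2328, 0.1277]
eef_rot: [0.318, 0.948, 0.001, 0.002]
ft_force: [5.8, 2.6, 3.4]
width: 0.0138
```

```bash
python3 go.py .556 -.2335 .1276 149
```

```text
t 11.525 pos [ 0.5573 -0.2328  0.1277] yaw 142.88519796728397 w 0.013753448495784745 F [5.8025 2.5585 3.424 ] T [ 0.5326 -1.1996 -0.1303] j [-0.0794  0.3751  0.4991  1.6657 -0.1962  1.1456  1.394 ]
shift [ 0.0028 -0.0068  0.0004] turn [ 0.002   0.0026 -0.0679]
```

Call:
play_rows([
  [0,0,0,0,0,-0.03,0],
  [0,0,0,0,0,-0.06,0],
  [0,0,0,0,0,-0.06,0],
])

```text
time: 11.9
ee_pos: [0.5572, -0.2329, 0.1277]
eef_rot: [0.276, 0.961, 0.001, 0.002]
ft_force: [6.1, 2.9, 4.2]
width: 0.0144
```

```bash
python3 go.py .556 -.2335 .1276 149
python3 - <<'E'
from h import *
b=shot('side');cv2.imwrite('pics/turn.png',cv2.resize(b['image'][210:350,420:560],(600,600),interpolation=2)[:,:,::-1])
E
```

```text
t 11.9 pos [ 0.5572 -0.2329  0.1277] yaw 147.98901879269687 w 0.014350272942345381 F [6.0853 2.9479 4.2476] T [ 0.6663 -1.2737 -1.0154] j [-0.0669  0.373   0.4835  1.6651 -0.1899  1.1451  1.4784]
shift [ 0.0035 -0.0059  0.0006] turn [ 0.0021  0.0027 -0.0112]
```

View pics/turn.png

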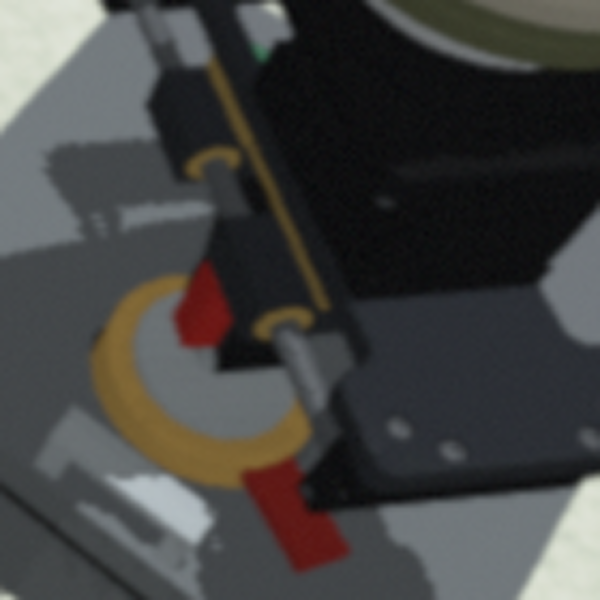

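The red tongue now lies well clear of the keeper, at about (300,520) in the crop, and torque rose to 1 N m at the stop. I turn back a little within the play and pull the key out.

Call:
play_rows([
  [0,0,0,0,0,0.07,0],
  [0,0,0,0,0,0.07,0],
  [0,0,-0.07,0,0,0.07,0],
  [0,0,-0.2,0,0,0.07,0],
  [0,0,-0.4,0,0,0.07,0],
])

```text
time: 12.58
ee_pos: [0.5539, -0.2332, 0.2058]
eef_rot: [0.327, 0.945, -0.0, -0.001]
ft_force: [-0.1, -0.6, -1.2]
width: 0.0137
```

```bash
python3 go.py .644 .196 .23 140
python3 - <<'E'
from h import *
a=shot('top');b=shot('side')
np.set_printoptions(precision=4,suppress=True)
for n,p in(('top',a),('side',b)):
    for d in eyes.landmark_of(p,'pot_rim')+eyes.regions_of(p,'pot_rim'): print(n,d['p'],d['xy'],atz(p,d['xy'],.048))
# pot rim predicted circle vs image
X=np.array([[.644+.048*np.cos(t),.196+.048*np.sin(t),.048] for t in np.linspace(0,6.28,40)])
o=[]
for p in(a,b):
    im=p['image'].copy();pts=np.array([proj(p,x) for x in X]);cv2.polylines(im,[pts.round().astype(int)],True,(255,0,255),1)
    c=pts.mean(0).astype(int);o.append(cv2.resize(im[max(c[1]-40,0):c[1]+40,c[0]-40:c[0]+40],(400,400),interpolation=cv2.INTER_NEAREST))
cv2.imwrite('pics/pot.png',np.hstack(o)[:,:,::-1])
E
```

```text
t 12.575 pos [ 0.5539 -0.2332  0.2058] yaw 141.78650434208456 w 0.013720116392987869 F [-0.0705 -0.5734 -1.2278] T [-0.0724 -0.0975  0.0047] j [-0.0988  0.3097  0.5223  1.5749 -0.1576  1.3022  1.3492]
shift [ 0.9738  1.9645 -0.1212] turn [-0.0009 -0.0016  0.0199]
top 0.91 [245.1, 138.7] [0.6338 0.1979 0.048 ]
top 0.67 [217.1, 206.6] [0.4703 0.2674 0.048 ]
top 0.95 [244.9, 134.9] [0.6432 0.1982 0.048 ]
top 0.28 [425.1, 170.2] [ 0.5452 -0.2382  0.048 ]
side 0.73 [329.6, 144.7] [0.6459 0.2022 0.048 ]
side 0.87 [329.1, 152.1] [0.6292 0.1828 0.048 ]
```

View pics/pot.png

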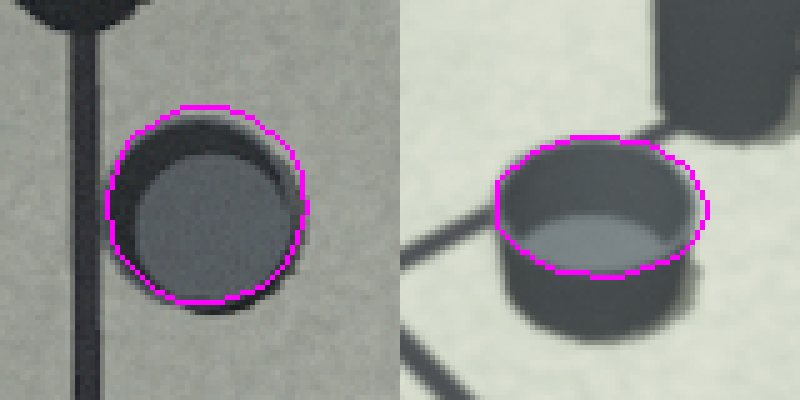

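The pot rim is at about (.642,.199), with two tall beakers beyond it. I carry the key over with the jaws turned along world y so they keep clear of the beakers.

Call:
play_rows([
  [0.1,0.2,-0.1,0,0,-0.04,0],
  [0.22,0.43,-0.12,0,0,-0.08,0],
  [0.33,0.65,-0.12,0,0,-0.12,0],
  [0.45,0.87,-0.12,0,0,-0.16,0],
  [0.5,0.98,-0.12,0,0,-0.2,0],
])

```text
time: 13.5
ee_pos: [0.5976, -0.0142, 0.2287]
eef_rot: [0.173, 0.985, 0.0, -0.001]
ft_force: [-0.4, 0.1, -0.9]
width: 0.0141
```

```bash
python3 go.py .642 .199 .23 180
```

```text
t 13.5 pos [ 0.5976 -0.0142  0.2287] yaw 160.06258547725272 w 0.014052445246947107 F [-0.3954  0.1417 -0.9332] T [-0.0756 -0.0037  0.0212] j [-0.352   0.274   0.367   1.5454 -0.1007  1.343   1.2483]
shift [ 0.1546  1.0777 -0.0061] turn [ 0.0003 -0.0015 -0.2215]
```

Call:
play_rows([
  [0.03,0.22,0,0,0,-0.05,0],
  [0.06,0.45,0,0,0,-0.1,0],
  [0.1,0.7,0,0,0,-0.15,0],
  [0.14,0.93,0,0,0,-0.22,0],
  [0.155,1,0,0,0,-0.22,0],
])

```text
time: 14.12
ee_pos: [0.6377, 0.1837, 0.2284]
eef_rot: [0.002, 1.0, 0.0, -0.001]
ft_force: [0.1, 0.1, -1.1]
width: 0.014
```

```bash
python3 go.py .642 .199 .0680 180
```

```text
t 14.125 pos [0.6377 0.1837 0.2284] yaw 179.79330361385786 w 0.013950544643192675 F [ 0.1464  0.1311 -1.1299] T [0.024  0.0444 0.0276] j [-0.516   0.4183  0.2331  1.3482 -0.0965  1.3882  1.2826]
shift [-0.0229  0.0764  0.8021] turn [ 0.0002 -0.0015 -0.0023]
```

Call:
play_rows([
  [-0.023,0.076,0.05,0,0,0,0],
  [-0.023,0.076,0.25,0,0,0,0],
  [-0.023,0.076,0.45,0,0,0,0],
  [-0.023,0.076,0.6,0,0,0,0],
  [-0.023,0.076,0.6,0,0,0,0],
])

```text
time: 14.75
ee_pos: [0.6415, 0.1937, 0.1069]
eef_rot: [0.006, 1.0, -0.001, -0.002]
ft_force: [0.1, -0.2, -0.6]
width: 0.0136
```

```bash
python3 go.py .642 .199 .0680 180
python3 - <<'E'
from h import *
b=shot('side');cv2.imwrite('pics/p2.png',cv2.resize(b['image'][60:220,250:410],(600,600),interpolation=2)[:,:,::-1])
E
```

```text
t 14.75 pos [0.6415 0.1937 0.1069] yaw 179.35277581550932 w 0.013648939426567835 F [ 0.0817 -0.1606 -0.6139] T [ 0.0128  0.0163 -0.028 ] j [-0.5182  0.5156  0.2158  1.4705 -0.1137  1.1734  1.2745]
shift [-0.0032  0.0271  0.1946] turn [-0.0018 -0.0032 -0.0072]
```

View pics/p2.png

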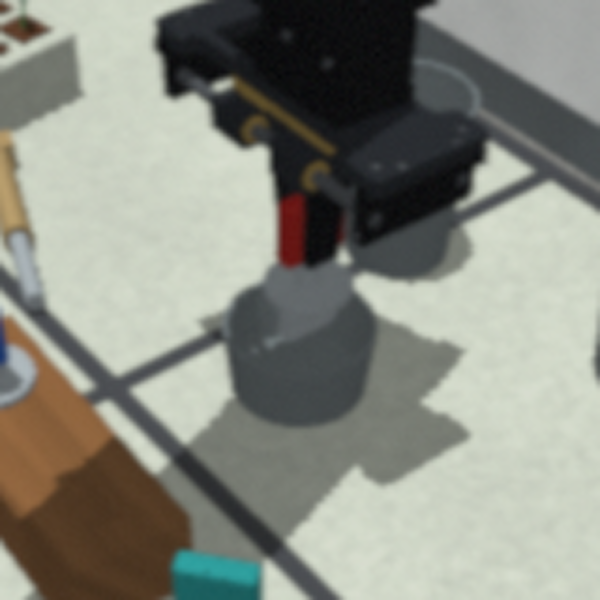

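Run:
```python
from h import *
np.set_printoptions(precision=3,suppress=True)
a=shot('top');b=shot('side')
# base front points and rims as seen (top: dark mouths; side start image)
print(atz(b,(358,130),0),atz(b,(428,165),0))
for z in(.1,.13,.16): print(z,'top rim centres',atz(a,(210,68),z),atz(a,(295,47),z),'side',atz(b,(359,87),z),atz(b,(433,122),z))
```

```text
[0.778 0.248 0.   ] [0.823 0.048 0.   ]
0.1 top rim centres [0.791 0.268 0.1  ] [0.836 0.069 0.1  ] side [0.801 0.283 0.1  ] [0.839 0.077 0.1  ]
0.13 top rim centres [0.778 0.259 0.13 ] [0.822 0.068 0.13 ] side [0.766 0.247 0.13 ] [0.802 0.054 0.13 ]
0.16 top rim centres [0.765 0.251 0.16 ] [0.808 0.067 0.16 ] side [0.732 0.212 0.16 ] [0.765 0.031 0.16 ]
```

Beakers are about 0.115 tall with near edges at x≈0.74, well clear of the gripper, so I lower the key.

Call:
play_rows([
  [0,0.01,0.06,0,0,0,0],
  [0,0.015,0.12,0,0,0,0],
  [0,0.015,0.16,0,0,0,0],
  [0,0.015,0.185,0,0,0,0],
  [0,0.015,0.19,0,0,0,0],
])

```text
time: 15.52
ee_pos: [0.6429, 0.1987, 0.0717]
eef_rot: [0.005, 1.0, -0.0, -0.0]
ft_force: [-0.6, -0.6, -0.3]
width: 0.0137
```

```bash
python3 go.py .642 .199 .0666 180
```

```text
t 15.525 pos [0.6429 0.1987 0.0717] yaw 179.47759829700186 w 0.013718129818945456 F [-0.6154 -0.5936 -0.3006] T [-0.0031 -0.0095 -0.0269] j [-0.5183  0.551   0.2078  1.4965 -0.121   1.1072  1.2755]
shift [0.0045 0.0016 0.0257] turn [-0.0001 -0.0003 -0.0058]
```

Next, touch down gently and check contact.

Call:
play_rows([
  [0,0,0.012,0,0,0,0],
  [0,0,0.024,0,0,0,0],
  [0,0,0.026,0,0,0,0],
])

```text
time: 15.9
ee_pos: [0.643, 0.1988, 0.0668]
eef_rot: [0.005, 1.0, 0.0, -0.0]
ft_force: [0.6, -0.6, -0.4]
width: 0.014
```

Call:
play_rows([
  [0,0,0,0,0,0,20],
  [0,0,0,0,0,0,35],
  [0,0,0,0,0,0,50],
  [0,0,0,0,0,0,50],
  [0,0,0,0,0,0,50],
])

```text
time: 16.52
ee_pos: [0.643, 0.1988, 0.0669]
eef_rot: [0.005, 1.0, 0.0, 0.0]
ft_force: [0.3, 0.2, 0.1]
width: 0.0422
```

```bash
python3 go.py .642 .199 .2 180
python3 - <<'E'
from h import *
b=shot('side');cv2.imwrite('pics/p3.png',cv2.resize(b['image'][80:200,270:390],(600,600),interpolation=2)[:,:,::-1])
E
```

```text
t 16.525 pos [0.643  0.1988 0.0669] yaw 179.48188448646923 w 0.042243799834381326 F [0.334  0.2176 0.0876] T [ 0.0231 -0.034  -0.0091] j [-0.5177  0.5558  0.2068  1.5001 -0.1221  1.0983  1.2762]
shift [ 0.0052  0.0011 -0.6653] turn [ 0.0001  0.     -0.0058]
```

Call:
play_rows([
  [0,0,0,0,0,0,100],
  [0,0,0,0,0,0,100],
  [0,0,0,0,0,0,100],
  [0,0,0,0,0,0,100],
  [0,0,0,0,0,0,100],
])

```text
time: 17.2
ee_pos: [0.643, 0.1988, 0.0669]
eef_rot: [0.005, 1.0, 0.0, 0.0]
ft_force: [-0.2, -0.4, -0.8]
width: 0.0835
```

Call:
play_rows([
  [0,0,-0.05,0,0,0,100],
  [0,0,-0.15,0,0,0,100],
  [0,0,-0.3,0,0,0,100],
  [0,0,-0.5,0,0,0,100],
  [0,0,-0.7,0,0,0,100],
])

```text
time: 17.82
ee_pos: [0.6432, 0.1987, 0.2101]
eef_rot: [0.005, 1.0, 0.0, 0.001]
ft_force: [0.8, 0.1, -0.3]
width: 0.0865
```

Call:
play_rows([
  [0.2,-0.2,-0.2,0,0,0,100],
  [0.4,-0.4,-0.2,0,0,0,100],
  [0.6,-0.6,-0.2,0,0,0,100],
  [0.7,-0.7,-0.2,0,0,0,100],
  [0.7,-0.7,-0.2,0,0,0,100],
])

```text
time: 18.45
ee_pos: [0.5013, 0.0584, 0.2491]
eef_rot: [0.006, 1.0, 0.001, 0.001]
ft_force: [-0.1, 0.5, 0.1]
width: 0.0871
```

```bash
python3 go.py .642 .199 .2 180
python3 - <<'E'
from h import *
b=shot('side');a=shot('top')
def c(p,x0,y0,w=130,h=97): return cv2.resize(p['image'][y0:y0+h,x0:x0+w],(400,300),interpolation=2)
cv2.imwrite('pics/fin.png',np.vstack([np.hstack([c(b,265,95),c(b,420,255)]),np.hstack([c(a,190,110),c(a,370,100)])])[:,:,::-1])
E
```

```text
t 18.45 pos [0.5013 0.0584 0.2491] yaw 179.32718890248606 w 0.08708622950883968 F [-0.0821  0.4838  0.1476] T [0.0549 0.0114 0.0293] j [-0.4707  0.0407  0.2742  1.749  -0.0123  1.3504  1.365 ]
shift [-0.6945  0.7111  0.2488] turn [ 0.001   0.0018 -0.0075]
```

View pics/fin.png

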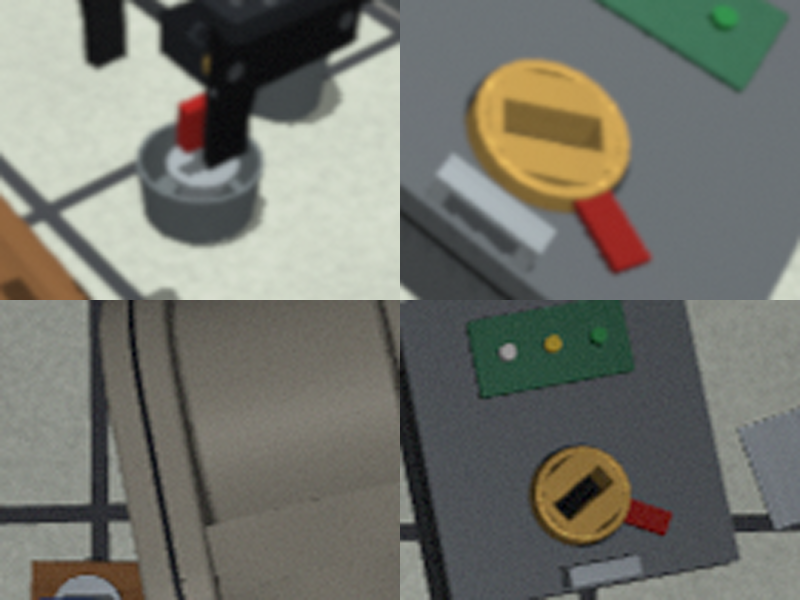

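The final picture shows the red key bit down in the standing pot, the tongue well clear of its keeper, and the slot empty. I hand in.

```bash
python3 -c "
from h import *
print(job.close_job())"
```

```text
the job is handed in; nothing more can be done
None
```

The job is done and handed in at about 18.5 s, well under the 58 s limit. I took the red key, which has the flat bit, from the stand and pushed it home in the lock. I turned it anticlockwise to the stop, pulled it out, and stood it bit down in the low grey pot. I never touched the blue key.

**What the checks showed:**
- **Key home:** the shoulder met the barrel with the gripper tip at 0.1275 m, against an expected 0.1276 m. The contact force was about 17 N.
- **Latch:** torque rose to about 1 N m at the stop after a turn of about 77 degrees, which includes the play. The last picture shows the tongue well clear of its keeper and the slot empty.
- **Pot:** the last picture shows the pot upright with the red key in it, and the gripper was clear and touching nothing.

**What disagreed or is less certain:**
- The two camera views put the lock and the key a few mm apart, so I used values in between, and the key went in cleanly.
- In the last top view the arm hid the pot, so the key in the pot is confirmed by the side view only.
- The key was still standing less than 2 s after release. I took no picture of it after that.

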